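# Find the loose hold-down bolt and hold its locking cap open

### The arm

A 7-joint arm with a two-finger parallel gripper is mounted at the origin on the work surface; the furniture and walls round the work are solid. World frame = base frame: x ahead of the robot, y to its left, z up, the work surface at z = 0. Lengths are in m, angles in rad, forces in N, time in s.
With the tool pointing down it reaches from about 0.4 to 0.85 m from the base axis. Payload 4.5 kg.
Tool frame: the origin (TCP) lies on the centre line of the jaws, within the pads' length; the fingertips stand ahead of it and the grasp point (between the pads) lies 6 mm ahead of it (r.tcp_to_tips is the x of the fingertips in the tool frame, in m); x points along the fingers, y is the direction in which the jaws open and shut, and the axes are right-handed (so a half turn about x gives the same grasp; the last joint's range is limited). The gripper opens to 88 mm and grips with 3 to 60 N. Pads are 18 mm wide; open, the fingers measure 123 mm over their backs; the gripper's body (75 mm by 187 mm) begins 45 mm behind the grasp point.
Start: joints at [1.238, 0.689, -0.195, 1.565, 0.157, 0.902, -0.215], TCP at [0.224, -0.583, 0.264] pointing down, gripper open.
Joint ranges: [-3.01, 3.01], [-0.46, 2.08], [-1.47, 1.51], [0.13, 2.56], [-1, 4.14], [0.04, 2.09], [-2.66, 2.66]. Speed limits (rad/s): [2.57, 2.57, 3.14, 3.14, 3.14, 3.14, 3.14].

### API

Orientations are given as a unit quaternion [x, y, z, w].
In Python, from plant import r gives the robot as it stands.
- The arm moves only by the tool play_rows, never from a script. Its argument "targets" is a list of rows, each a list of 3 entries, a list of its own where there are three numbers: the turn, a rotation vector about the world's x, y, z in rad, then the shift along the world's x, y, z in units of 40 mm (1.0 is 40 mm), then the closure in counts, from 0 (fully open) to 255 (shut). A call has 1 to 5 rows; each row shifts and turns the commanded pose from where the row before left it; what a row does not reach is not made up. A row lasts 1/10 s, in which the tool goes at most 50 mm and 8.59 degrees, less where a joint would pass 70% of its speed; a pose out of reach is approached as far as the arm can. A call is refused whole if a number of a shift passes 1 or a number of a turn 0.15, either way. A call with a gripper value outside its range is refused whole. The fingers move at their own pace and stop on an object; "newtons" is the grip in N (left out, the last holds). Time passes only in rows, so rows that do not move let the fingers close. It gives the time, the measured TCP pose, the force and the opening at its end, in the units of the state.
- r.get_state(): the state, without advancing time (a new reading comes with each control period).
- r.snapshot(name): name is "scene" or "top" or "wrist"; returns a dict with "color" (480x640x3 uint8, red, green, blue), "fx", "fy", "cx", "cy" (pixels), "cam_to_world" (4x4, takes a point from camera to world coordinates). Camera axes: x right, y up, looking along -z (the intrinsics and any distortion apply to the point x, -y, -z); pixel columns grow to the right and rows downward; lengths in m; the calibration is good to about 2 mm. The wrist camera is an equidistant fisheye: a pixel r from the principal point sees the ray r / f radians off the axis. A picture is of the moment at which its call begins. There is no depth.
- r.finish_job(): hands the job in, once; it reports no verdict.
The state is a dict: "clock": time; "q": joint angles; "qd": joint speeds; "joint_torque": joint torques, N m; "tool_pos": TCP position; "eef_rot": TCP orientation; "contact_force": force on the tool from outside, world axes, zero at the start; "moment": the same for the moment, N m; "opening": opening from 0.0 (shut) to 1.0 (fully open).
Only numpy, scipy, OpenCV 4.12 (cv2) and the standard library are available. Lean on these libraries where they do the work, as an engineer would, in place of code of your own. Each camera call takes 0.05 s, during which the arm holds its last target.

### The job

One of the three bolts of the hold-down rail is loose. Tap the bolts from above through the windows of their shut caps until you find the one that gives and push that one all the way down, then lift its hinged cap by the lug to at least 45 degrees open and finish holding it there in the gripper, without letting go. Leave the caps of the other bolts shut, lift no cap before its bolt has been found loose, and do not disturb the jar, the lid and the clamp beside the rail.

Things in the scene. Friction and masses are not known exactly. Their poses are not given: they have to be found in the camera images.
- rail: the fixed aluminium hold-down rail, 216 mm long (y) x 76 mm deep (x) x 36 mm high, with a 24 mm long, 6 mm high foot at each end; origin under its centre on the bench; x points from its front (lug side) to its back (hinge side), y along its length, z up. Bolts stand at rail x = 0, y = +70, 0, -70 mm.
- bolt_1_top (a point): centre of the top face of bolt 1 (at the rail's left end seen with the rail's front (-x) toward you): a steel cap-screw head 18 mm in diameter with a small socket. All three look alike; top 58.5 mm above the bench, 13.5 mm above the top of its shut cap, inside the cap's 30 mm round window. Which bolt is loose changes every time and cannot be seen
- bolt_1 (a joint): how far bolt 1 has been pushed down, m: 0 at the start, 0.006 fully down. A tight bolt gives less than 1 mm when pressed with 10 N; the loose one slides down 6 mm against about 2 N plus a little drag, stops there, and stays down when let go
- cap_1_lug (a point): centre of the lug of cap 1: an upright round disc 22 mm in diameter, 10 mm thick along the rail's y (pinch it along y), 59 mm in front of bolt 1 and 45 mm above the bench when shut, past the rail's front edge, so fingers can go down on both sides. Its grey cap is a hinged plate 52 x 50 x 8 mm
- cap_1 (a joint): opening angle of cap 1, rad: 0 shut (flat), 1.57 upright, stop at 1.7. A weak spring and its own weight (1 to 2 N together at the lug) close it when let go
- cap_1_hinge (a point): middle of the hinge axis of cap 1, 32 mm behind the bolt, 41 mm above the bench; the axis runs along the rail's y and the lug's centre swings on a 91 mm circle about it, up and toward the rail's back
- bolt_2_top (a point): centre of the top face of bolt 2 (in the middle): a steel cap-screw head 18 mm in diameter with a small socket. All three look alike; top 58.5 mm above the bench, 13.5 mm above the top of its shut cap, inside the cap's 30 mm round window. Which bolt is loose changes every time and cannot be seen
- bolt_2 (a joint): how far bolt 2 has been pushed down, m: 0 at the start, 0.006 fully down. A tight bolt gives less than 1 mm when pressed with 10 N; the loose one slides down 6 mm against about 2 N plus a little drag, stops there, and stays down when let go
- cap_2_lug (a point): centre of the lug of cap 2: an upright round disc 22 mm in diameter, 10 mm thick along the rail's y (pinch it along y), 59 mm in front of bolt 2 and 45 mm above the bench when shut, past the rail's front edge, so fingers can go down on both sides. Its grey cap is a hinged plate 52 x 50 x 8 mm
- cap_2 (a joint): opening angle of cap 2, rad: 0 shut (flat), 1.57 upright, stop at 1.7. A weak spring and its own weight (1 to 2 N together at the lug) close it when let go
- cap_2_hinge (a point): middle of the hinge axis of cap 2, 32 mm behind the bolt, 41 mm above the bench; the axis runs along the rail's y and the lug's centre swings on a 91 mm circle about it, up and toward the rail's back
- bolt_3_top (a point): centre of the top face of bolt 3 (at the rail's right end): a steel cap-screw head 18 mm in diameter with a small socket. All three look alike; top 58.5 mm above the bench, 13.5 mm above the top of its shut cap, inside the cap's 30 mm round window. Which bolt is loose changes every time and cannot be seen
- bolt_3 (a joint): how far bolt 3 has been pushed down, m: 0 at the start, 0.006 fully down. A tight bolt gives less than 1 mm when pressed with 10 N; the loose one slides down 6 mm against about 2 N plus a little drag, stops there, and stays down when let go
- cap_3_lug (a point): centre of the lug of cap 3: an upright round disc 22 mm in diameter, 10 mm thick along the rail's y (pinch it along y), 59 mm in front of bolt 3 and 45 mm above the bench when shut, past the rail's front edge, so fingers can go down on both sides. Its grey cap is a hinged plate 52 x 50 x 8 mm
- cap_3 (a joint): opening angle of cap 3, rad: 0 shut (flat), 1.57 upright, stop at 1.7. A weak spring and its own weight (1 to 2 N together at the lug) close it when let go
- cap_3_hinge (a point): middle of the hinge axis of cap 3, 32 mm behind the bolt, 41 mm above the bench; the axis runs along the rail's y and the lug's centre swings on a 91 mm circle about it, up and toward the rail's back
- jar_mid (a point): bystander: open steel milling jar 68 mm wide, 60 mm high, standing near the rail's left end; point at its centre
- lid_mid (a point): bystander: round steel jar lid 72 mm wide, 26 mm high, lying in front of the rail's right part; point half-way up
- clamp_mid (a point): bystander: jar clamp with a star knob, 54 x 79 x 64 mm, standing in front of the rail's left part; point half-way up

How it is judged:
On the way:
1. the loose bolt is found: it has been pushed down while every cap is still shut (value of joint any of bolt_1, bolt_2, bolt_3 above 0.004 m and value of joint each of cap_1, cap_2, cap_3 below 0.2 rad), for 0.2 s.
At the end, for the whole second after the job is handed in: The loose bolt is more than 4 mm down, its cap is open by more than 0.65 rad (37 degrees) and carried by the fingers (contact force over 0.3 N), and the other two caps are shut (less than 0.15 rad) (((value of joint bolt_1 above 0.004 m and value of joint cap_1 above 0.65 rad and contact force between the fingers and cap_1 above 0.3 N and value of joint each of cap_2, cap_3 below 0.15 rad) or (value of joint bolt_2 above 0.004 m and value of joint cap_2 above 0.65 rad and contact force between the fingers and cap_2 above 0.3 N and value of joint each of cap_1, cap_3 below 0.15 rad) or (value of joint bolt_3 above 0.004 m and value of joint cap_3 above 0.65 rad and contact force between the fingers and cap_3 above 0.3 N and value of joint each of cap_1, cap_2 below 0.15 rad))); the arm keeps its last pose, push and grip.
It fails at once if a cap is lifted (over 0.3 rad) whose bolt has not been found loose ((value of joint cap_1 above 0.3 rad and value of joint bolt_1 below 0.003 m) or (value of joint cap_2 above 0.3 rad and value of joint bolt_2 below 0.003 m) or (value of joint cap_3 above 0.3 rad and value of joint bolt_3 below 0.003 m)).
It fails at once if the jar, the lid or the clamp is moved more than 30 mm (distance of any of jar_mid, lid_mid, clamp_mid from where it was at the start of the episode above 0.03 m).
It also fails if it takes over 48 s, if anything falls off the work surface, if the arm or the gripper's body presses on something with over 40 N, if the wrist force passes 120 N, or if a joint passes its speed limit or range.

## Working session

There is one attempt and no reset: what is moved stays moved. The work goes in short steps, Python scripts to look and compute and a tool call to move; the robot and the scene stay as the last step left them, time stands still between calls to the robot, and variables do not carry over. Pictures are saved under pics/ and viewed, and the job is handed in when it is done.

Besides the shell and the picture viewer there is one more tool, called after ">>>" in YAML: its name, and indented under it one key for each argument. play_rows: Moves the arm, as the interface text tells. Its arguments: {"type":"object","properties":{"targets":{"type":"array","items":{"type":"array"}},"newtons":{"type":"number"}},"required":["targets"]}

```bash
ls; mkdir -p pics
python3 - <<'E'
from plant import r
import cv2
s=r.get_state(); print({k:s[k] for k in s}); print(r.tcp_to_tips)
for n in("scene","top","wrist"):
    d=r.snapshot(n); cv2.imwrite(f"pics/{n}0.png",d["color"][:,:,::-1]); print(n,d["fx"],d["fy"],d["cx"],d["cy"],d["cam_to_world"], [k for k in d])
E
```

```text
pics
{'clock': 0.0, 'q': array([ 1.23781467,  0.68997037, -0.19450986,  1.56637465,  0.15731444,
        0.90248796, -0.21511608]), 'qd': array([-1.97103488e-04,  1.35086619e-03,  1.56754281e-03,  4.22554237e-04,
        7.37527927e-04, -2.55842910e-04,  8.50692806e-06]), 'joint_torque': array([ 1.30427202e-04, -5.27564478e+01, -1.26684878e+00, -1.53427380e+01,
       -5.26439014e-02,  6.68444205e-03,  1.63607724e-04]), 'tool_pos': array([ 0.22386928, -0.5828882 ,  0.26291023]), 'eef_rot': array([-0.69507334, -0.12960865,  0.69541461, -0.12834784]), 'contact_force': array([-0.39954478,  0.3010774 , -0.52446485]), 'moment': array([-0.00263692,  0.00326505,  0.02928192]), 'opening': 1.0038958957160893}
0.025
scene 561.2330736429595 561.2330736429595 321.33555145612974 236.46392894944708 [[-0.89238821  0.18933048 -0.40963063  0.07369399]
 [-0.45088023 -0.41172921  0.79195081  1.03738216]
 [-0.01871647  0.89142191  0.45278766  0.45755695]
 [ 0.          0.          0.          1.        ]] ['color', 'fx', 'fy', 'cx', 'cy', 'cam_to_world']
top 459.8078204357471 459.8078204357471 316.6430465220873 234.34036422433556 [[ 0.01568624  0.98691853 -0.16045487  0.30368595]
 [-0.99985265  0.01660163  0.00436586  0.3224566 ]
 [ 0.00697256  0.16036274  0.98703352  0.92051156]
 [ 0.          0.          0.          1.        ]] ['color', 'fx', 'fy', 'cx', 'cy', 'cam_to_world']
wrist 371.64829954431775 371.64829954431775 317.65313705528325 241.2379359571279 [[ 0.35925102  0.89280882  0.27171882  0.29396524]
 [-0.93324021  0.34405789  0.10337739 -0.5562636 ]
 [-0.00119075 -0.29071736  0.95680823  0.38411928]
 [ 0.          0.          0.          1.        ]] ['color', 'fx', 'fy', 'cx', 'cy', 'cam_to_world']
```

View pics/top0.png

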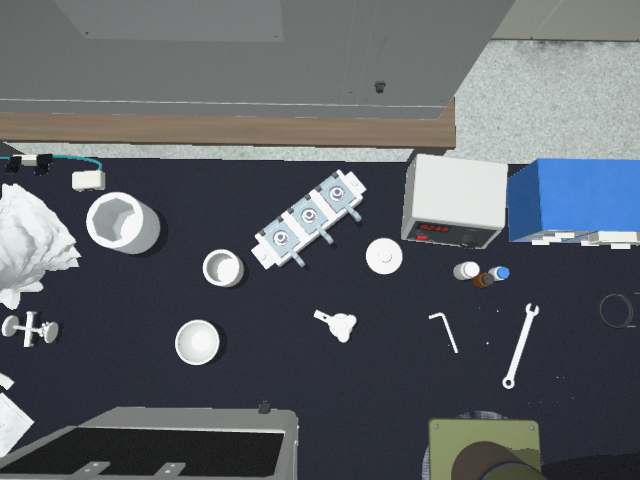

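View pics/scene0.png

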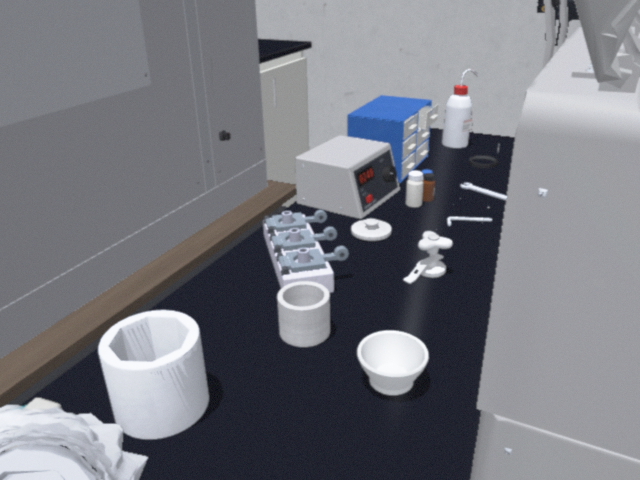

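View pics/wrist0.png

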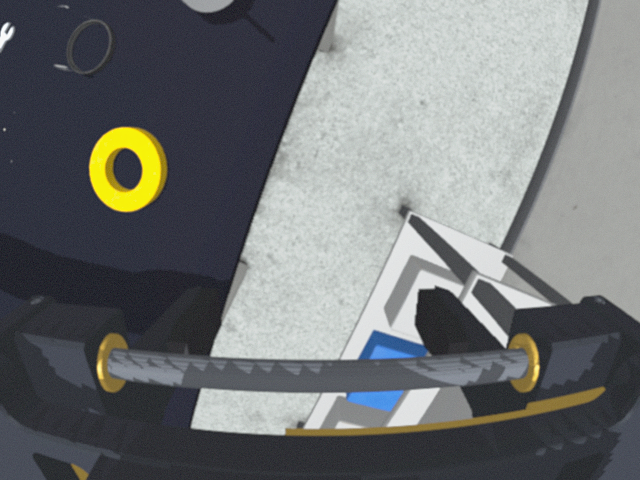

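The top view shows the rail near (310,215), with bolts at about (281,238), (309,215) and (337,193), and lugs toward the lower right. The jar is at (223,268), the lid at (384,256) and the clamp at (337,324). Next I'll measure these precisely.

```bash
cat > h.py <<'E'
import numpy as np, cv2
from plant import r
def ray(d,u,v):
    M=d["cam_to_world"]; c=np.array([(u-d["cx"])/d["fx"],-(v-d["cy"])/d["fy"],-1.0])
    return M[:3,3],M[:3,:3]@c
def onz(d,u,v,z):
    o,k=ray(d,u,v); return o+k*(z-o[2])/k[2]
def proj(d,P):
    M=d["cam_to_world"]; p=M[:3,:3].T@(np.array(P)-M[:3,3]); return d["cx"]+d["fx"]*p[0]/-p[2], d["cy"]-d["fy"]*p[1]/-p[2]
def crop(img,u0,v0,u1,v1,k,name):
    cv2.imwrite(name,cv2.resize(img[v0:v1,u0:u1,::-1],None,fx=k,fy=k,interpolation=cv2.INTER_CUBIC))
E
python3 - <<'E'
from h import *
d=r.snapshot("top"); np.save("top.npy",d,allow_pickle=True); crop(d["color"],240,160,400,280,5,"pics/topc.png")
d=r.snapshot("scene"); np.save("scene.npy",d,allow_pickle=True); crop(d["color"],250,195,410,315,5,"pics/scc.png")
E
```

```text
(no output)
```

View pics/topc.png

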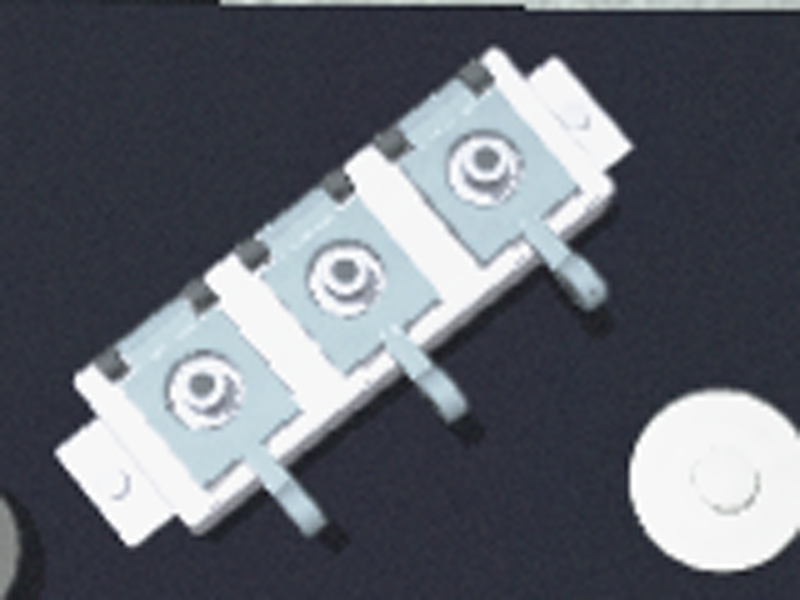

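View pics/scc.png

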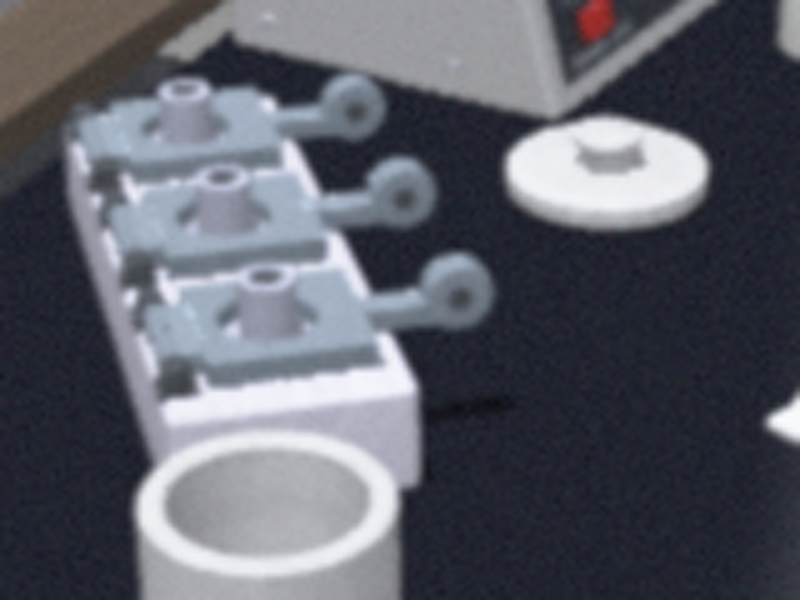

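The crops show the bolt sockets at (203,384), (345,270) and (487,157) in the top crop, and at (268,277), (225,180) and (184,90) in the scene crop. The lug discs are also clear in both.

```bash
cat >> h.py <<'E'
def tri(d1,p1,d2,p2):
    A=[];b=[]
    for d,p in((d1,p1),(d2,p2)):
        o,k=ray(d,*p);k=k/np.linalg.norm(k);Q=np.eye(3)-np.outer(k,k);A.append(Q);b.append(Q@o)
    A=np.vstack(A);b=np.hstack(b);x=np.linalg.lstsq(A,b,rcond=None)[0];return x,np.linalg.norm(A@x-b)
E
python3 - <<'E'
from h import *
np.set_printoptions(precision=4,suppress=True)
t=np.load("top.npy",allow_pickle=True).item();s=np.load("scene.npy",allow_pickle=True).item()
ct=lambda a,b:(240+(a+.5)/5-.5,160+(b+.5)/5-.5)
cs=lambda a,b:(250+(a+.5)/5-.5,195+(b+.5)/5-.5)
B=[]
for a,b in zip([(203,384),(345,270),(487,157)],[(268,277),(225,180),(184,90)]):
    p=onz(t,*ct(*a),.0585);q=onz(s,*cs(*b),.0585);print(p,q,tri(t,ct(*a),s,cs(*b)));B.append((p+q)/2)
B=np.array(B);y=B[0]-B[2];print("len",np.linalg.norm(y),"spac");y/=np.linalg.norm(y);x=np.array([y[1],-y[0],0]);c=B.mean(0);print("c",c,"x",x,"y",y,"yaw",np.arctan2(x[1],x[0]))
for i,(a,b) in enumerate(zip([(315,517),(455,405),(595,292)],[(460,290),(403,193),(354,107)])):
    L=B[i]-.059*x;L[2]=.045
    print("lug pred",L,"top px",((np.array(proj(t,L))-[240,160])*5),"scene px",(np.array(proj(s,L))-[250,195])*5,b, tri(t,ct(*a),s,cs(*b)))
# rough bystanders
print("jar",onz(t,223,268,.06),"lid",onz(t,384,256,.026),"clamp",onz(t,337,324,.06),onz(t,320,315,.03), "box L edge",onz(t,404,225,.1))
q=r.get_state();from scipy.spatial.transform import Rotation as R
print(R.from_quat(q["eef_rot"]).as_matrix())
E
```

```text
[0.4387 0.3877 0.0585] [0.4392 0.3908 0.0585] (array([0.4398, 0.3882, 0.0569]), np.float64(0.0012360301751551481))
[0.4838 0.3347 0.0585] [0.4832 0.3388 0.0585] (array([0.4848, 0.3349, 0.0563]), np.float64(0.0008309024851232077))
[0.5292 0.2807 0.0585] [0.5302 0.2837 0.0585] (array([0.5305, 0.2811, 0.0571]), np.float64(0.0014930325918452714))
len 0.1403332349886898 spac
c [0.484  0.3361 0.0585] x [0.763  0.6464 0.    ] y [-0.6464  0.763   0.    ] yaw 0.7027938117717192
lug pred [0.3939 0.3511 0.045 ] top px [295.9044 504.7553] scene px [458.7874 287.3908] (460, 290) (array([0.3933, 0.3458, 0.0419]), np.float64(0.004381181320231346))
lug pred [0.4384 0.2986 0.045 ] top px [434.7707 391.9713] scene px [403.3897 190.6472] (403, 193) (array([0.4381, 0.2928, 0.0418]), np.float64(0.005164568698868256))
lug pred [0.4847 0.2441 0.045 ] top px [576.5045 276.7659] scene px [352.9193 102.6534] (354, 107) (array([0.4837, 0.2387, 0.0415]), np.float64(0.005232924395947902))
jar [0.3768 0.4928 0.06  ] lid [0.4084 0.186  0.026 ] clamp [0.2772 0.2786 0.06  ] [0.2927 0.3097 0.03  ] box L edge [0.4569 0.1604 0.1   ]
[[-0.0003  0.3586 -0.9335]
 [ 0.0007 -0.9335 -0.3586]
 [-1.     -0.0008  0.    ]]
```

Run:
```python
from h import *
np.set_printoptions(precision=3,suppress=True)
t=np.load("top.npy",allow_pickle=True).item();s=np.load("scene.npy",allow_pickle=True).item()
print("bench edge",onz(t,300,160,0),onz(t,100,158,0))
# wood plane: top corner (455,145) in top; which in scene (297,186)?
print(tri(t,(455,145),s,(295,186)))
for z in(-.1,0,.1,.2,.4):print(z,onz(t,200,147,z),onz(s,200,250,z),onz(s,200,295,z))
# box heights: right top corner
print("box",tri(t,(404,240),s,(367,178)),tri(t,(402,240),s,(362,212)),onz(t,402,240,0))
```

```text
bench edge [0.61  0.355 0.   ] [0.606 0.771 0.   ]
(array([ 0.654,  0.03 , -0.006]), np.float64(0.004992893694852798))
-0.1 [ 0.67   0.591 -0.1  ] [ 0.783  0.226 -0.1  ] [ 0.674  0.367 -0.1  ]
0 [0.634 0.565 0.   ] [0.656 0.371 0.   ] [0.566 0.487 0.   ]
0.1 [0.598 0.539 0.1  ] [0.528 0.517 0.1  ] [0.458 0.607 0.1  ]
0.2 [0.562 0.512 0.2  ] [0.401 0.662 0.2  ] [0.351 0.728 0.2  ]
0.4 [0.49 0.46 0.4 ] [0.147 0.954 0.4  ] [0.136 0.968 0.4  ]
box (array([0.431, 0.16 , 0.094]), np.float64(0.0017471980379321714)) (array([0.443, 0.15 , 0.02 ]), np.float64(0.0029800813928194726)) [0.445 0.145 0.   ]
```

The points agree between views: spacing is 140.3 mm against 140, and heights are within 2 mm. I'll start the transit with the gripper closing and turning to the rail yaw.

>>> play_rows:
  targets:
    - [[0,0,0.067],[0.4,0.9,0.2],255]
    - [[0,0,0.067],[0.4,0.9,0.2],255]
    - [[0,0,0.067],[0.4,0.9,0.2],255]
    - [[0,0,0.067],[0.4,0.9,0.2],255]
    - [[0,0,0.067],[0.4,0.9,0.2],255]
  newtons: 20

```text
clock: 0.75
tool_pos: [0.3046, -0.4019, 0.3041]
eef_rot: [0.664, 0.244, -0.664, 0.244]
contact_force: [0.4, -0.8, 0.1]
opening: 0.572
```

>>> play_rows:
  targets:
    - [[0,0,0],[0.8,0.95,0],255]
    - [[0,0,0],[0.8,0.95,0],255]
    - [[0,0,0],[0.7,0.95,0],255]
    - [[0,0,0],[0.7,0.95,0],255]
    - [[0,0,0],[0.6,1,0],255]

```text
clock: 1.25
tool_pos: [0.4495, -0.2099, 0.3039]
eef_rot: [0.664, 0.243, -0.664, 0.243]
contact_force: [1.0, -1.1, 0.4]
opening: 0.117
```

>>> play_rows:
  targets:
    - [[0,0,0],[0.2,1,0],255]
    - [[0,0,0],[0.2,1,0],255]
    - [[0,0,0],[0.1,1,0],255]
    - [[0,0,0],[0,1,0],255]
    - [[0,0,0],[0,1,0],255]

```text
clock: 1.75
tool_pos: [0.4681, -0.0098, 0.3038]
eef_rot: [0.664, 0.243, -0.664, 0.243]
contact_force: [1.0, -0.5, -0.7]
opening: 0.001
```

>>> play_rows:
  targets:
    - [[0,0,0],[0,1,0],255]
    - [[0,0,0],[0,1,0],255]
    - [[0,0,0],[0,1,0],255]
    - [[0,0,0],[0,1,0],255]
    - [[0,0,0],[0,1,0],255]

```text
clock: 2.25
tool_pos: [0.468, 0.1901, 0.3038]
eef_rot: [0.664, 0.243, -0.664, 0.243]
contact_force: [0.2, 0.7, 0.2]
opening: 0.003
```

>>> play_rows:
  targets:
    - [[0,0,0],[0.5,0.8,0],255]
    - [[0,0,0],[0.5,0.8,-0.5],255]
    - [[0,0,0],[0.54,0.7,-1],255]
    - [[0,0,0],[0,0,-0.7],255]
    - [[0,0,0],[0,0,0],255]

```text
clock: 2.75
tool_pos: [0.5261, 0.278, 0.2143]
eef_rot: [-0.661, -0.243, 0.667, -0.244]
contact_force: [-1.0, 0.0, -0.7]
opening: 0.008
```

Run:
```python
from h import *
s=r.get_state();print(s["tool_pos"],s["contact_force"])
for n in("wrist","scene"):
    d=r.snapshot(n);cv2.imwrite(f"pics/{n}1.png",d["color"][:,:,::-1]);np.save(n+"1.npy",d,allow_pickle=True)
```

```text
[0.52612856 0.27796193 0.21426152] [-0.98834862  0.03493811 -0.71293914]
```

View pics/wrist1.png

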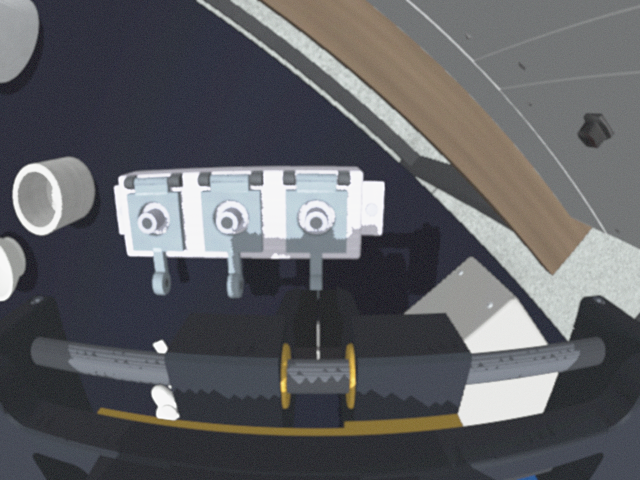

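View pics/scene1.png

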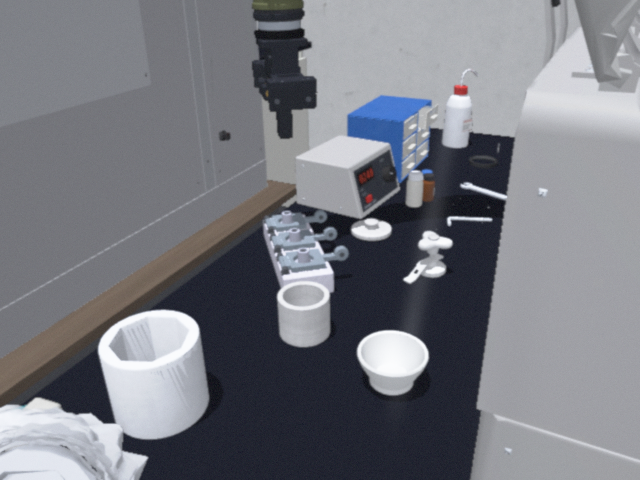

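The wrist view is square to the rail, with bolts at (150,221), (232,220) and (317,217). I'll cast these fisheye rays as a check.

```bash
cat >> h.py <<'E'
def wonz(d,u,v,z):
    a=np.array([u-d["cx"],v-d["cy"]]);rr=np.hypot(*a);th=rr/d["fx"];a=a/rr*np.sin(th)
    k=d["cam_to_world"][:3,:3]@np.array([a[0],-a[1],-np.cos(th)]);o=d["cam_to_world"][:3,3];return o+k*(z-o[2])/k[2]
E
python3 - <<'E'
from h import *
np.set_printoptions(precision=4,suppress=True)
d=np.load("wrist1.npy",allow_pickle=True).item();crop(d["color"],110,160,330,300,3.6,"pics/w1c.png")
B=[wonz(d,*p,.0585) for p in((150,221),(231,219.5),(317,217))];print(B,np.linalg.norm(B[0]-B[2]),np.arctan2(*(B[0]-B[2])[:2]))
print([wonz(d,*p,.045) for p in((160,285),(235,287),(315,288))])
E
```

```text
[array([0.4421, 0.3876, 0.0585]), array([0.4879, 0.3342, 0.0585]), array([0.5325, 0.2841, 0.0585])] 0.13741398507637323 -0.7182993510692091
[array([0.3901, 0.3509, 0.045 ]), array([0.4365, 0.2963, 0.045 ]), array([0.4814, 0.2431, 0.045 ])]
```

View pics/w1c.png

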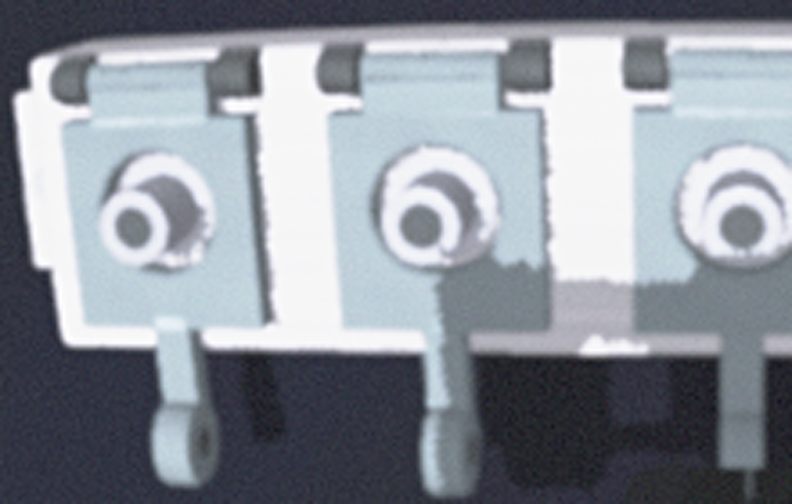

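>>> play_rows:
  targets:
    - [[0,0,0],[0.08,0.09,-0.8],255]
    - [[0,0,0],[0,0,-1],255]
    - [[0,0,0],[0,0,-0.8],255]
    - [[0,0,0],[0,0,-0.4],255]
    - [[0,0,0],[0,0,0],255]

```text
clock: 3.35
tool_pos: [0.5315, 0.2815, 0.0982]
eef_rot: [-0.664, -0.242, 0.665, -0.243]
contact_force: [-0.4, -0.5, 1.3]
opening: 0.006
```

Run:
```python
from h import *
s=r.get_state();print(s["tool_pos"],s["contact_force"])
d=r.snapshot("scene");crop(d["color"],230,130,390,270,5,"pics/s2.png")
```

```text
[0.53145598 0.28145962 0.09821576] [-0.35105269 -0.5232828   1.29857571]
```

View pics/s2.png

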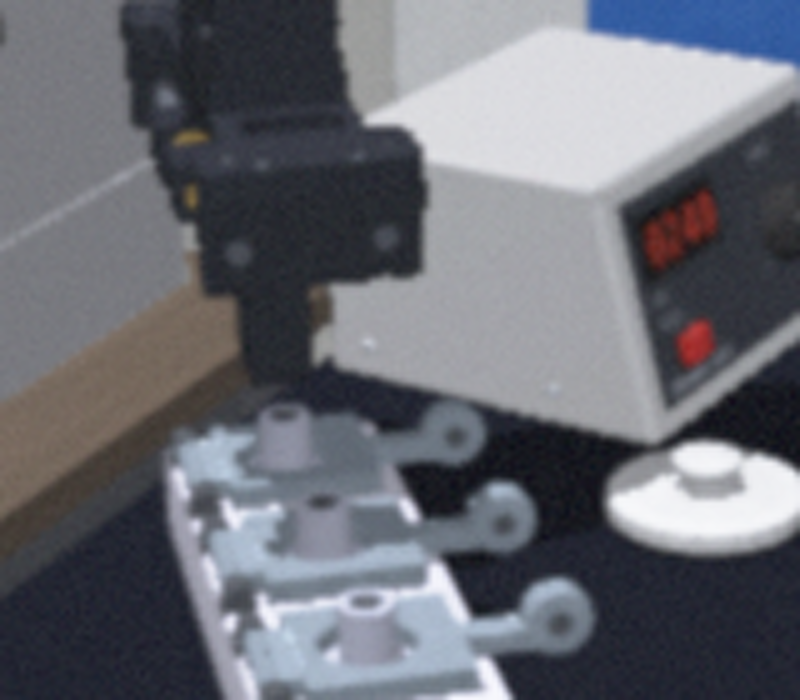

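The closed tips stand above bolt 3 (scene crop around (285,400)). I'm pressing slowly.

>>> play_rows:
  targets:
    - [[0,0,0],[-0.04,0,-0.2],255]
    - [[0,0,0],[0,0,-0.1],255]
    - [[0,0,0],[0,0,0],255]

```text
clock: 3.7
tool_pos: [0.5301, 0.2824, 0.0867]
eef_rot: [0.664, 0.243, -0.664, 0.243]
contact_force: [-0.5, 0.5, -0.4]
opening: 0.003
```

>>> play_rows:
  targets:
    - [[0,0,0],[0,0,-0.05],255]
    - [[0,0,0],[0,0,0],255]

```text
clock: 3.9
tool_pos: [0.53, 0.2824, 0.0844]
eef_rot: [0.664, 0.243, -0.664, 0.243]
contact_force: [-0.4, -0.3, -0.5]
opening: 0.006
```

>>> play_rows:
  targets:
    - [[0,0,0],[0,0,-0.05],255]
    - [[0,0,0],[0,0,0],255]

```text
clock: 4.1
tool_pos: [0.5303, 0.2825, 0.0837]
eef_rot: [0.664, 0.243, -0.664, 0.243]
contact_force: [-1.2, -0.7, 10.8]
opening: 0.01
```

Bolt 3 held 10.8 N without moving, at a tip height of 58.7 mm, so it is tight. On to bolt 2.

>>> play_rows:
  targets:
    - [[0,0,0],[0,0,0.4],255]
    - [[0,0,0],[-0.57,0.67,0],255]
    - [[0,0,0],[-0.56,0.67,0],255]
    - [[0,0,0],[0,0,-0.2],255]
    - [[0,0,0],[0,0,-0.1],255]

```text
clock: 4.6
tool_pos: [0.484, 0.3368, 0.0859]
eef_rot: [-0.664, -0.244, 0.664, -0.244]
contact_force: [0.0, -0.6, 0.6]
opening: 0.006
```

>>> play_rows:
  targets:
    - [[0,0,0],[0,0,-0.05],255]
    - [[0,0,0],[0,0,0],255]

```text
clock: 4.8
tool_pos: [0.4857, 0.3345, 0.0839]
eef_rot: [-0.664, -0.242, 0.664, -0.243]
contact_force: [-0.6, -1.0, -0.1]
opening: 0.009
```

>>> play_rows:
  targets:
    - [[0,0,0],[0,0,-0.05],255]
    - [[0,0,0],[0,0,0],255]

```text
clock: 5.0
tool_pos: [0.4855, 0.3351, 0.0822]
eef_rot: [0.664, 0.242, -0.664, 0.243]
contact_force: [0.5, -0.1, -0.3]
opening: 0.005
```

>>> play_rows:
  targets:
    - [[0,0,0],[0,0,-0.05],255]
    - [[0,0,0],[0,0,0],255]

```text
clock: 5.2
tool_pos: [0.4851, 0.3357, 0.0802]
eef_rot: [0.664, 0.243, -0.664, 0.243]
contact_force: [0.1, -0.2, 0.3]
opening: 0.009
```

>>> play_rows:
  targets:
    - [[0,0,0],[0,0,-0.03],255]
    - [[0,0,0],[0,0,0],255]

```text
clock: 5.4
tool_pos: [0.4849, 0.336, 0.079]
eef_rot: [0.664, 0.243, -0.664, 0.243]
contact_force: [0.4, 0.2, 1.1]
opening: 0.006
```

Run:
```python
from h import *
for i in range(4):
    s=r.get_state();d=r.snapshot("scene");print(s["tool_pos"],s["contact_force"])
crop(d["color"],230,150,390,270,5,"pics/s3.png")
```

```text
[0.48486087 0.33600305 0.07904019] [0.35370481 0.23272297 1.08395645]
[0.48469285 0.33615885 0.07901119] [-0.01757733 -1.14151538  0.51250735]
[0.48459892 0.3362072  0.07902513] [ 0.05142154 -0.05422299  0.29845738]
[0.48456321 0.33625751 0.07902679] [ 0.61380082 -0.14577915  0.30229294]
```

View pics/s3.png

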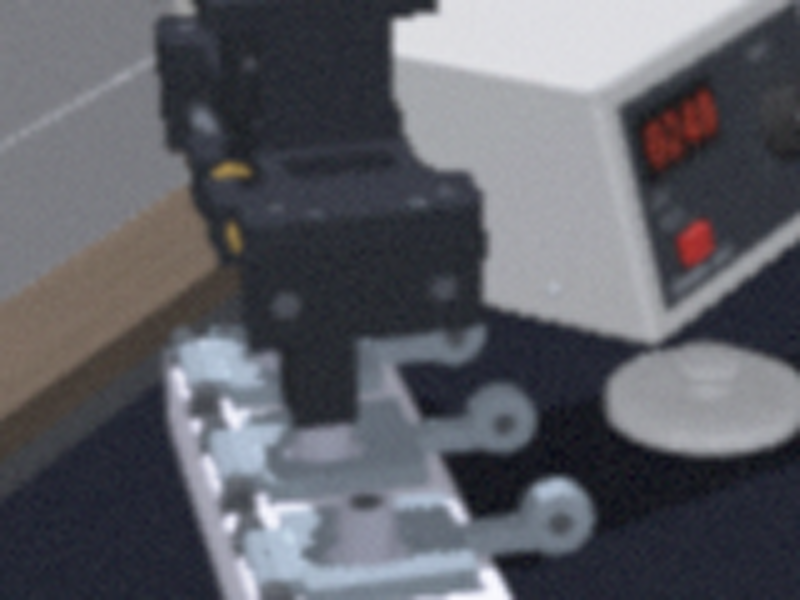

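The tip has passed the bolt's original height by 4.5 mm and the bolt went with it. Bolt 2 is giving, so I'll push it to the stop.

>>> play_rows:
  targets:
    - [[0,0,0],[0,0,-0.04],255]
    - [[0,0,0],[0,0,0],255]

```text
clock: 5.8
tool_pos: [0.4846, 0.3363, 0.078]
eef_rot: [0.664, 0.243, -0.664, 0.243]
contact_force: [-1.0, -0.2, 6.2]
opening: 0.004
```

>>> play_rows:
  targets:
    - [[0,0,0],[0,0,-0.04],255]
    - [[0,0,0],[0,0,0],255]

```text
clock: 6.0
tool_pos: [0.4846, 0.3363, 0.0779]
eef_rot: [0.664, 0.243, -0.664, 0.243]
contact_force: [-3.9, -3.2, 17.9]
opening: 0.006
```

Bolt 2 stopped hard at a tip height of 52.9 mm under 18 N. I'll raise, partly open and inspect.

>>> play_rows:
  targets:
    - [[0,0,0],[0,0,0.8],255]
    - [[0,0,0],[0,0,1],140]
    - [[0,0,0],[-0.5,-0.45,0.5],140]
    - [[0,0,0],[-0.65,-0.5,0],140]
    - [[0,0,0],[0,0,0],140]

```text
clock: 6.5
tool_pos: [0.4351, 0.2946, 0.1682]
eef_rot: [-0.662, -0.242, 0.666, -0.244]
contact_force: [-0.1, 0.1, -0.9]
opening: 0.344
```

Run:
```python
from h import *
for n in("wrist","scene"):
    d=r.snapshot(n);np.save(n+"2.npy",d,allow_pickle=True)
    if n=="wrist":cv2.imwrite("pics/w2.png",d["color"][:,:,::-1])
    else: crop(d["color"],230,150,390,270,5,"pics/s4.png")
s=r.get_state();print(s["tool_pos"],s["opening"])
```

```text
[0.43862015 0.29795025 0.16806843] 0.4331606689465071
```

View pics/w2.png

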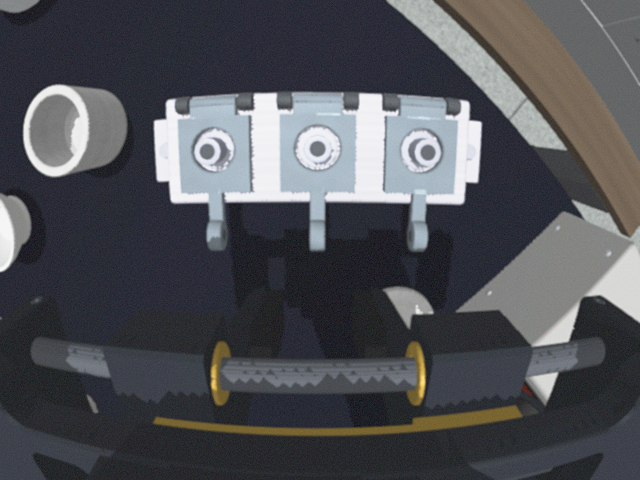

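View pics/s4.png

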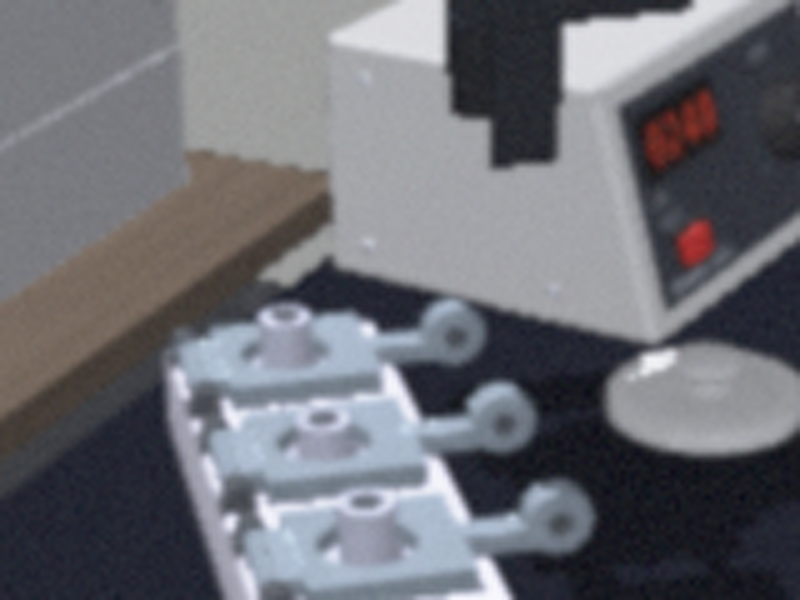

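Bolt 2 now sits visibly lower, and all caps are shut. Lug 2 is centred between the fingers at (318,235). Descending onto it.

>>> play_rows:
  targets:
    - [[0,0,0],[0,0,-0.8],140]
    - [[0,0,0],[0,0,-0.9],140]
    - [[0,0,0],[0,0,-0.8],140]
    - [[0,0,0],[0,0,-0.35],140]
    - [[0,0,0],[0,0,0],140]

```text
clock: 7.1
tool_pos: [0.4384, 0.2981, 0.052]
eef_rot: [-0.663, -0.243, 0.665, -0.244]
contact_force: [1.2, 1.2, 1.5]
opening: 0.45
```

Run:
```python
from h import *
d=r.snapshot("scene");crop(d["color"],230,150,390,270,5,"pics/s5.png")
s=r.get_state();print(s["tool_pos"],s["opening"],s["contact_force"])
```

```text
[0.43898288 0.29836614 0.05336474] 0.4546700981581402 [ 0.76794576 -0.51146368  0.48166477]
```

View pics/s5.png

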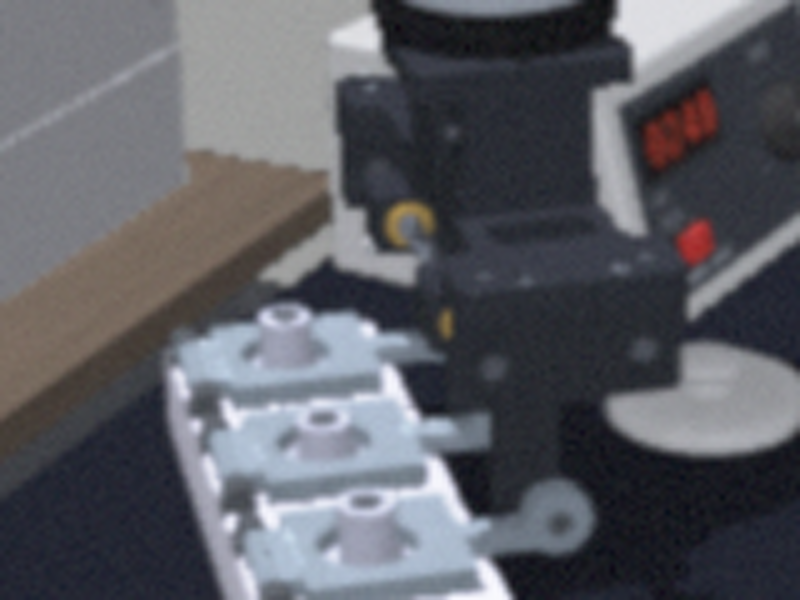

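The fingers straddle lug 2. Closing.

>>> play_rows:
  targets:
    - [[0,0,0],[0,0,0],255]
    - [[0,0,0],[0,0,0],255]
    - [[0,0,0],[0,0,0],255]
    - [[0,0,0],[0,0,0],255]
    - [[0,0,0],[0,0,0],255]
  newtons: 20

```text
clock: 7.65
tool_pos: [0.4391, 0.2984, 0.0544]
eef_rot: [0.664, 0.243, -0.664, 0.243]
contact_force: [-0.4, 0.3, 1.3]
opening: 0.108
```

The opening is 9.5 mm against a 10 mm lug, so it is gripped. Lifting along the 91 mm arc.

>>> play_rows:
  targets:
    - [[0,0,0],[0.012,0.01,0.2],255]
    - [[0,0,0],[0.027,0.023,0.194],255]
    - [[0,0,0],[0.04,0.034,0.192],255]
    - [[0,0,0],[0.051,0.043,0.187],255]
    - [[0,0,0],[0,0,0],255]

```text
clock: 8.15
tool_pos: [0.4436, 0.3022, 0.0858]
eef_rot: [-0.664, -0.243, 0.664, -0.243]
contact_force: [-2.4, -0.9, -0.6]
opening: 0.11
```

Run:
```python
from h import *
d=r.snapshot("scene");crop(d["color"],230,150,390,270,5,"pics/s6.png")
s=r.get_state();print(s["tool_pos"],s["opening"],s["contact_force"])
```

```text
[0.44349617 0.30211037 0.08531698] 0.11167305646523698 [-2.17193085 -0.52391156  0.50487218]
```

View pics/s6.png

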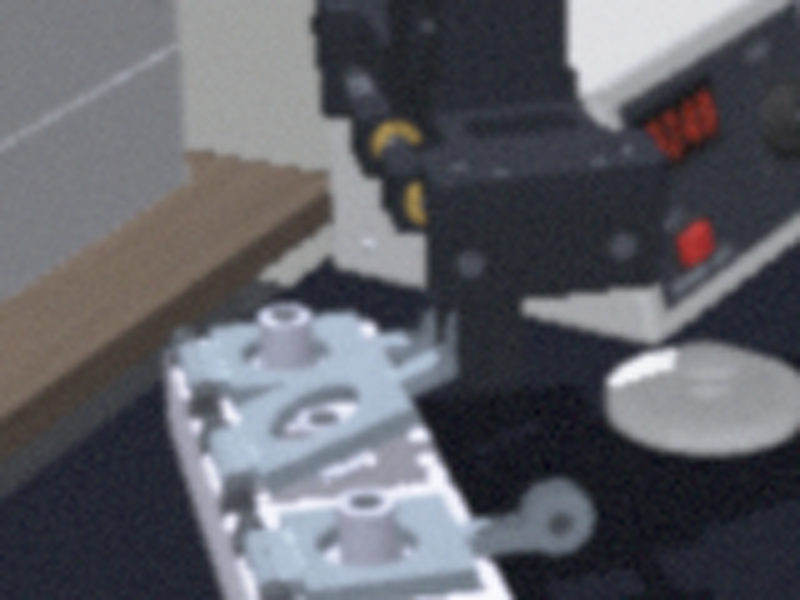

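Cap 2 is following at about 20°, and bolt 2 stays down. Continuing.

>>> play_rows:
  targets:
    - [[0,0,0],[0.065,0.055,0.18],255]
    - [[0,0,0],[0.075,0.063,0.172],255]
    - [[0,0,0],[0.087,0.073,0.163],255]
    - [[0,0,0],[0.097,0.083,0.152],255]
    - [[0,0,0],[0,0,0],255]

```text
clock: 8.7
tool_pos: [0.4568, 0.3132, 0.1125]
eef_rot: [-0.664, -0.243, 0.664, -0.243]
contact_force: [-6.1, -2.7, 3.4]
opening: 0.113
```

>>> play_rows:
  targets:
    - [[0,0,0],[0.107,0.09,0.14],255]
    - [[0,0,0],[0.116,0.099,0.128],255]
    - [[0,0,0],[0.095,0.08,0.09],255]
    - [[0,0,0],[0.095,0.08,0.075],255]
    - [[0,0,0],[0,0,0],255]

```text
clock: 9.2
tool_pos: [0.4739, 0.3276, 0.1297]
eef_rot: [0.664, 0.243, -0.664, 0.243]
contact_force: [-5.1, -0.8, 3.3]
opening: 0.112
```

Run:
```python
from h import *
d=r.snapshot("scene");crop(d["color"],230,150,390,270,5,"pics/s7.png")
d=r.snapshot("wrist");cv2.imwrite("pics/w7.png",d["color"][:,:,::-1])
d=r.snapshot("top");crop(d["color"],200,150,420,340,3.6,"pics/t7.png")
s=r.get_state();p=s["tool_pos"];print(p,s["opening"],s["contact_force"])
b=np.array([.4846,.3363]);x=np.array([.763,.646]);h=b+.032*x
print("cap deg",np.degrees(np.arctan2(p[2]-.008-.041,np.dot(h-p[:2],x)))-2.5,"R",np.hypot(p[2]-.049,np.dot(h-p[:2],x)))
```

```text
[0.47380922 0.32758668 0.12969153] 0.1106549674061469 [-4.12971365 -1.63561628  3.81412099]
cap deg 57.89650044284547 R 0.09280598280782065
```

View pics/s7.png

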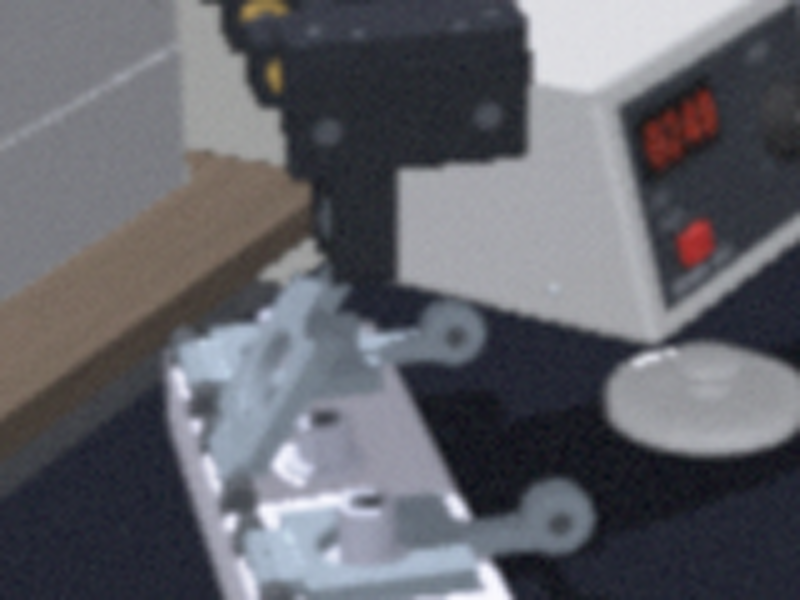

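View pics/w7.png

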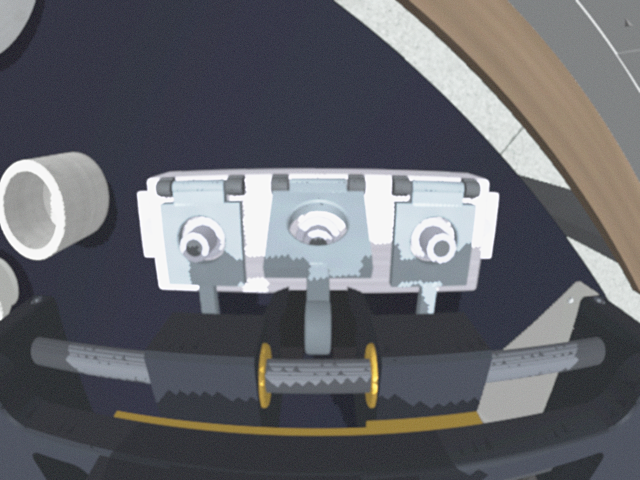

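View pics/t7.png

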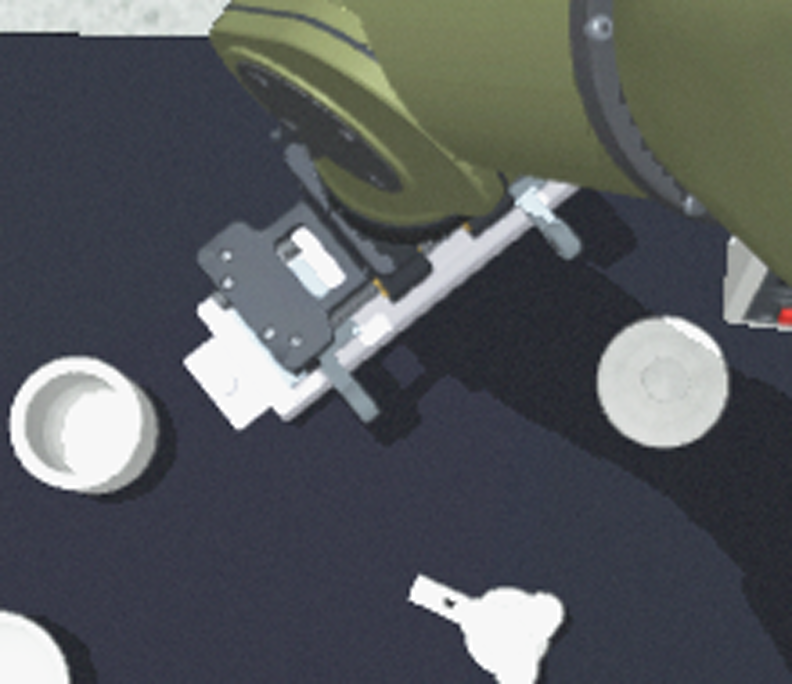

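The pictures show cap 2 open about 58° and held in the fingers, with caps 1 and 3 shut. Bolt 2 is down, and the jar, lid and clamp are untouched. Handing in.

Run:
```python
from plant import r
print(r.finish_job()); s=r.get_state(); print(s["clock"],s["tool_pos"],s["opening"],s["contact_force"])
```

```text
the job is handed in; nothing more can be done
None
the job is handed in; nothing more can be done
```

Bolt 2, the middle one, was loose. I pushed it fully down, and the job was handed in with cap 2 held open at about 58° in the gripper, at roughly 9.4 s on the clock.

- **Finding the bolt:** Bolt 3 held 10.8 N without giving way, so it is tight. Bolt 2 slid down about 5.7 mm and stopped hard under 18 N, with every cap still shut. I did not tap bolt 1, as the loose one had already been found.
- **Lifting the cap:** I gripped the lug of cap 2 at 20 N and lifted it along its arc. The 58° is worked out from the tool position. The gripper opening stayed at about 10 mm, matching the lug's thickness.
- **Last checks:** The final pictures show bolt 2 still down and caps 1 and 3 shut. The jar, lid and clamp look unmoved, judged by eye rather than measured.
- **Disagreements:** While bolt 2 was sliding, the force reading stayed near the ±1 N noise instead of the expected 2 N. I confirmed it by tip height, the hard stop and pictures instead. In the final pose the lug's radius came out at 92.8 mm against the stated 91 mm, and the tool felt a steady 4–6 N, so the cap was slightly strained in the grip.

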